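# Top up the check scale with ballast plates

## Robot

A 7-joint arm with a two-finger parallel gripper is mounted at the origin on a cart in front of the work surface, level with it; the furniture and walls round the work are solid. World frame = base frame: x ahead of the robot, y to its left, z up, the work surface at z = 0. Lengths are in m, angles in rad, forces in N, time in s.
With the tool pointing down it reaches from about 0.4 to 0.875 m from the base axis. Payload 19.3 kg.
Tool frame: the origin (TCP) lies on the mounting face of the last link; the fingertips stand 173 mm ahead of it and the grasp point (between the pads) lies 155 mm ahead of it (bot.grip_point_offset is the distance from the TCP to the grasp point, in m); z points along the fingers, y is the line along which they close (so a half turn about z gives the same grasp; the last joint's range is limited). The gripper opens to 85 mm and grips with 20 to 120 N. Pads are 22 mm wide; open, the fingers measure 114 mm over their backs; the gripper's body (76 mm by 85 mm) begins 54 mm behind the grasp point. The pads swing forward as they close: fully open they stand 13 mm farther back than shut.
Start: joints at [-1.266, 0.521, -0.036, 1.599, 0.021, 1.021, -0.113], TCP at [0.229, 0.582, 0.405] pointing down, gripper open.
Joint ranges: [-2.91, 2.91], [-0.3, 2.13], [-1.5, 1.42], [0.17, 2.43], [-1.26, 4.41], [0.16, 1.93], [-2.52, 2.52]. Speed limits (rad/s): [1.89, 1.89, 2.39, 2.39, 3.01, 3.01, 3.01].

## Interface

Orientations are given as [roll, pitch, yaw] about the fixed x, y, z axes, in that order (R = Rz(yaw) Ry(pitch) Rx(roll)).
In Python, from workcell import bot gives the robot as it stands.
- The arm moves only by the tool arm_command, never from a script. Its argument "deltas" is a list of rows, each a list of 3 entries, a list of its own where there are three numbers: the shift along the tool's x, y, z in cm, then the turn, a rotation vector about the tool's x, y, z in rad, then the finger opening in cm, from 0 to 8.54. In form: [[[tx, ty, tz], [rx, ry, rz], claw], ...]. A call has 1 to 20 rows; each row shifts and turns the commanded pose from where the row before left it, along the tool's axes as they then stand; what a row does not reach is not made up. A row lasts 1/10 s, in which the tool goes at most 50 mm and 8.59 degrees, less where a joint would pass 70% of its speed; a pose out of reach is approached as far as the arm can. A call with a gripper value outside its range is refused whole. The fingers move at their own pace and stop on an object; "newtons" is the grip in N (left out, the last holds). Time passes only in rows, so rows that do not move let the fingers close. It gives the time, the measured TCP pose, the force, the opening and the grip force at its end, in the units of the state.
- bot.observe(): the state, without advancing time (a new reading comes with each control period).
- bot.grab_frame(name): name is "scene" or "top" or "wrist"; returns a dict with "frame" (480x640x3 uint8, red, green, blue), "K" (3x3 intrinsics, pixels), "k1" (the pictures are not rectified: a ray, as slopes to the right and down, at radius r is drawn at 1 + k1 r^2 times it, then the intrinsics apply), "rvec" (rotation vector, rad) and "tvec" (3), from world to camera coordinates, as OpenCV has them; the wrist camera has in their place "T_tool_cam" (4x4, takes a point from camera to tool coordinates, whose origin is the TCP and whose axes are the flange's). Camera axes: x right, y down, z forward; pixel columns grow to the right and rows downward; lengths in m; the calibration is good to about 2 mm. A picture is of the moment at which its call begins: read the wrist's pose just before it. There is no depth.
- bot.job_done(): hands the job in; it is judged then, once.
Trained networks look in a picture, given as the dict that the camera call returned (one of the last four; its "shot" number tells which), for a name from the list of things; names that differ only in an ending like _2 or _b are one class to them, and where a whole thing is asked for, a point or a joint stands for the part that bears it (a point fixed in the world has none). Each returns a list of dicts, best first, with "p" (0 to 1); they miss things now and then, are a little off and sometimes report something else, mostly with a low value. They report only what shows in the picture. A call takes as long as a camera call. They do not tell look-alikes from the thing itself.
- bot.find_in(name, picture): "rect" ([left, top, width, height] in pixels, round what is visible of it).
- bot.mark_of(name, picture): "at" ([column, row] in pixels: a listed point, or the origin of a listed thing).
The state is a dict: "clock": time; "qpos": joint angles; "qd": joint speeds; "joint_efforts": joint torques, N m; "position": TCP position; "tool_rot": TCP orientation; "force": force on the tool from outside, world axes, zero at the start; "moment": the same for the moment, N m; "grip_width": finger opening in m; "finger_force": force on a finger pad.
Only numpy, scipy, OpenCV 4.12 (cv2) and the standard library are available. Lean on these libraries where they do the work, as an engineer would, in place of code of your own. Each camera call takes 0.05 s, during which the arm holds its last target. There are 200 camera calls.

## Task

Weigh out ballast on the spring scale: with the closed fingertips press lightly on the rear part of the top steel plate in the spring magazine and slide it out of the mouth into the scale pan, one plate after another, until the pan has come to rest with the pointer between the two bars of the limit gate. Press gently - pushed too hard, the stack sinks and the plate catches behind the sill; do not push on the scale, leave the plates that are not needed in the magazine, and do not shove the things lying around.

Things in the scene. Friction and masses are not known exactly. Their poses are not given: they have to be found in the camera images.
- dispenser: spring magazine: open-topped aluminium well (49 x 62 mm) on a base fixed to the bench. Origin at bench level under the middle of the plate stack; z up, +x out of its mouth to the scale. Inside: x -21 to +21, y -27 to +27 mm. The well is set higher by an unknown 0 to 6 mm each time; set lowest, its rear and side walls and two lips (beyond y +-23 mm, x -25 to -3 mm) end at z 73 mm
- stack_axis (a point): point on the base, z 10 mm, under the stack. A soft spring (100 N/m) holds the stack up under the lips with about 4.5 N, the top face 3 mm below the lips' top: z 70 to 76 mm as the well is set. Pressed harder the stack goes down. Steel slides on steel with friction about 0.2: half that force on the plate's rear third drags it. When a plate is out (45 mm of travel) the next comes up
- sill_foot (a point): point on the base, z 10 mm, below the sill, the well's low front wall: its top is 10 mm below the lips' top, its outer face 24 mm along +x from the dispenser's origin; then a short chute slopes into the pan, to 41 mm and 10 mm lower. The underside of the top plate runs 1 mm above the sill; if the stack is pressed down further, the plate catches behind it
- plate_1: bare steel plate, 40 mm along its x (the way it slides), 52 mm along its y, 6 mm thick, about 100 g (individually 8 % more or less); origin at the centre of its underside; at the start the top one of the stack
- plate_2: bare steel plate, 40 mm along its x (the way it slides), 52 mm along its y, 6 mm thick, about 100 g (individually 8 % more or less); origin at the centre of its underside; second from the top
- plate_3: bare steel plate, 40 mm along its x (the way it slides), 52 mm along its y, 6 mm thick, about 100 g (individually 8 % more or less); origin at the centre of its underside; in the middle
- plate_4: bare steel plate, 40 mm along its x (the way it slides), 52 mm along its y, 6 mm thick, about 100 g (individually 8 % more or less); origin at the centre of its underside; second from the bottom
- plate_5: bare steel plate, 40 mm along its x (the way it slides), 52 mm along its y, 6 mm thick, about 100 g (individually 8 % more or less); origin at the centre of its underside; at the bottom of the stack
- pan (a joint): how far the scale pan has sunk on its spring, m: 0 empty, growing downward, about 8 mm per plate, end stop at 41 mm; it settles within a second
- pan_floor (a point): centre of the pan's inner floor, axes as the dispenser's. Open aluminium tray, 53 mm along x, 66 mm along y, walls 20 mm high (6 mm towards the magazine); its centre is 60 mm along +x from the dispenser's origin, its floor at z 46 mm when empty, about 20 mm below the sill, so plates tip over the sill and slide in. The grey column behind it is 132 mm high, 96 to 123 mm from the dispenser's origin
- pointer_tip (a point): tip of the dark pointer that is carried by the pan and moves down with it in front of the grey column, left of its middle; at z 112 mm when the pan is empty
- gate_mid (a point): middle between the two horizontal steel bars of the limit gate beside the pointer tip; the bars' inner faces are 6 mm above and 6 mm below this point. The gate stands where it was set, 25 to 34 mm below the empty pointer
- tape: black roll of insulating tape, 60 mm across, 19 mm high, lying loose left of the magazine; origin at the centre of its underside
- spool: blue solder spool, 55 mm across, 45 mm high, standing loose right of the scale; origin at the centre of its underside
- bits: black bit holder with bits, 18 x 75 x 33 mm, loose right of the magazine; origin at the centre of its underside
- kapton: amber roll of tape, 68 mm across, 13 mm high, lying loose left of the scale; origin at the centre of its underside
Mind the look-alikes: they are no part of the job. Leave any brown, turquoise or yellow look-alike of the plate_1 alone.

How it is judged:
On the way:
1. a first plate lies on the pan (value of joint pan above 0.006 m), for 0.2 s.
At the end, for the whole second after the job is handed in: the pan is at rest with the pointer tip between the bars (within 6.5 mm of the gate's middle, up or down); every plate lies still either wholly in the pan, not leaning on the magazine, or in its place in the magazine (z of pointer_tip in the frame of gate_mid between -0.0065 and 0.0065 m and velocity of joint pan between -0.004 and 0.004 m/s and ((x of plate_1 in the frame of pan_floor between -0.026 and 0.026 m and y of plate_1 in the frame of pan_floor between -0.03 and 0.03 m and z of plate_1 in the frame of pan_floor between -0.004 and 0.045 m and contact force between plate_1 and dispenser below 0.1 N) or (x of plate_1 in the frame of dispenser between -0.006 and 0.006 m and y of plate_1 in the frame of dispenser between -0.006 and 0.006 m and z of plate_1 in the frame of dispenser between 0.03 and 0.074 m)) and ((x of plate_2 in the frame of pan_floor between -0.026 and 0.026 m and y of plate_2 in the frame of pan_floor between -0.03 and 0.03 m and z of plate_2 in the frame of pan_floor between -0.004 and 0.045 m and contact force between plate_2 and dispenser below 0.1 N) or (x of plate_2 in the frame of dispenser between -0.006 and 0.006 m and y of plate_2 in the frame of dispenser between -0.006 and 0.006 m and z of plate_2 in the frame of dispenser between 0.03 and 0.074 m)) and ((x of plate_3 in the frame of pan_floor between -0.026 and 0.026 m and y of plate_3 in the frame of pan_floor between -0.03 and 0.03 m and z of plate_3 in the frame of pan_floor between -0.004 and 0.045 m and contact force between plate_3 and dispenser below 0.1 N) or (x of plate_3 in the frame of dispenser between -0.006 and 0.006 m and y of plate_3 in the frame of dispenser between -0.006 and 0.006 m and z of plate_3 in the frame of dispenser between 0.03 and 0.074 m)) and ((x of plate_4 in the frame of pan_floor between -0.026 and 0.026 m and y of plate_4 in the frame of pan_floor between -0.03 and 0.03 m and z of plate_4 in the frame of pan_floor between -0.004 and 0.045 m and contact force between plate_4 and dispenser below 0.1 N) or (x of plate_4 in the frame of dispenser between -0.006 and 0.006 m and y of plate_4 in the frame of dispenser between -0.006 and 0.006 m and z of plate_4 in the frame of dispenser between 0.03 and 0.074 m)) and ((x of plate_5 in the frame of pan_floor between -0.026 and 0.026 m and y of plate_5 in the frame of pan_floor between -0.03 and 0.03 m and z of plate_5 in the frame of pan_floor between -0.004 and 0.045 m and contact force between plate_5 and dispenser below 0.1 N) or (x of plate_5 in the frame of dispenser between -0.006 and 0.006 m and y of plate_5 in the frame of dispenser between -0.006 and 0.006 m and z of plate_5 in the frame of dispenser between 0.03 and 0.074 m)) and linear speed of each of plate_1, plate_2, plate_3, plate_4, plate_5 below 0.02 m/s); the robot touches nothing.
It fails at once if the fingers press on the plates or the magazine with more than 15 N (contact force between the fingers and plate_1 above 15 N or contact force between the fingers and plate_2 above 15 N or contact force between the fingers and plate_3 above 15 N or contact force between the fingers and plate_4 above 15 N or contact force between the fingers and plate_5 above 15 N or contact force between the fingers and dispenser above 15 N).
It fails at once if the fingers push on the scale or its pan with more than 4 N (contact force between the fingers and scale above 4 N).
It fails at once if one of the tapes, the spool or the bit holder is shoved by more than 30 mm (distance of any of tape, spool, bits, kapton from where it was at the start of the episode above 0.03 m).
It also fails if it takes over 53 s, if anything falls off the work surface, if the arm or the gripper's body presses on something with over 40 N, if the wrist force passes 120 N, or if a joint passes its speed limit or range.

## Working session

There is one attempt and no reset: what is moved stays moved. The work goes in short steps, Python scripts to look and compute and a tool call to move; the robot and the scene stay as the last step left them, time stands still between calls to the robot, and variables do not carry over. Pictures are saved under pics/ and viewed, at most 10 in all, crops included, and the job is handed in when it is done.

Besides the shell and the picture viewer there is one more tool, called by a JSON object that holds its "api" and its "payload". arm_command: Moves the arm, as the interface text tells. Its arguments: {"type":"object","properties":{"deltas":{"type":"array","items":{"type":"array"}},"newtons":{"type":"number"}},"required":["deltas"]}

```bash
mkdir -p pics
cat > h.py <<'E'
import numpy as np, cv2
from workcell import bot
def und(f,px):
    K=f["K"];k=f["k1"];d=np.array([(px[0]-K[0][2])/K[0][0],(px[1]-K[1][2])/K[1][1]]);u=d.copy()
    for _ in range(20): u=d/(1+k*(u@u))
    return u
def P(f,st=None):
    if "rvec" in f: return cv2.Rodrigues(np.array(f["rvec"],float))[0],np.array(f["tvec"],float).ravel()
    from scipy.spatial.transform import Rotation as R
    T=np.eye(4);T[:3,:3]=R.from_euler("xyz",st["tool_rot"]).as_matrix();T[:3,3]=st["position"]
    M=np.linalg.inv(T@np.array(f["T_tool_cam"]));return M[:3,:3],M[:3,3]
def onz(f,px,z,st=None):
    R,t=P(f,st);c=-R.T@t;d=R.T@np.append(und(f,px),1);return c+d*(z-c[2])/d[2]
def proj(f,p,st=None):
    R,t=P(f,st);q=R@np.array(p)+t;u=q[:2]/q[2];u=u*(1+f["k1"]*(u@u));K=f["K"]
    return np.array([K[0][0]*u[0]+K[0][2],K[1][1]*u[1]+K[1][2]])
E
python3 - <<'E'
from h import *
np.set_printoptions(precision=4,suppress=True)
print(bot.observe())
z={"dispenser":0,"stack_axis":.01,"sill_foot":.01,"plate_1":.066,"pan_floor":.046,"pointer_tip":.112,"gate_mid":.083,"tape":0,"spool":0,"bits":0,"kapton":0}
for n in("scene","top"):
    f=bot.grab_frame(n);cv2.imwrite(f"pics/{n}0.png",f["frame"][:,:,::-1])
    R,t=P(f);print(n,"cam",-R.T@t)
    for k in z:
        for m in bot.mark_of(k,f)[:2]: print(k,np.round(m["at"],1),round(m["p"],2),onz(f,m["at"],z[k]))
E
```

```text
{'clock': 0.0, 'qpos': array([-1.2662,  0.522 , -0.0363,  1.6   ,  0.0212,  1.0211, -0.1128]), 'qd': array([ 0.0006,  0.0009, -0.0001,  0.0002,  0.0001, -0.    , -0.0018]), 'joint_efforts': array([  0.0008, -92.711 ,   1.9803, -36.9936,   0.0179,   0.0082,
        -0.    ]), 'position': array([0.2288, 0.5815, 0.4041]), 'tool_rot': array([-3.1405,  0.0001,  2.7668]), 'force': array([0.5074, 1.1393, 0.7411]), 'moment': array([-0.0066, -0.0004,  0.0119]), 'finger_force': 0.0, 'grip_width': 0.08529293038017494}
scene cam [ 0.077  -0.3866  0.7386]
dispenser [310.4 273.1] 0.82 [0.5039 0.0297 0.    ]
stack_axis [308.6 274.1] 0.59 [0.4944 0.0249 0.01  ]
plate_1 [310.4 251.6] 0.79 [0.4993 0.0238 0.066 ]
plate_1 [255.9 337.8] 0.79 [ 0.3235 -0.0315  0.066 ]
pan_floor [338.  247.2] 0.89 [0.5511 0.0076 0.046 ]
pointer_tip [310.1 252.9] 0.74 [ 0.4681 -0.0058  0.112 ]
pointer_tip [341.  194.5] 0.55 [0.6002 0.0454 0.112 ]
gate_mid [336.6 207.7] 0.55 [0.5936 0.049  0.083 ]
tape [269.2 237.2] 0.81 [0.515  0.1456 0.    ]
tape [340.6 196.1] 0.43 [0.6896 0.1202 0.    ]
spool [398.7 304.3] 0.59 [ 0.5543 -
[... 197 characters left out ...]
enser [329.9 256. ] 0.71 [0.4987 0.0267 0.    ]
stack_axis [331. 256.] 0.9 [0.4975 0.0247 0.01  ]
stack_axis [262.2 245.3] 0.47 [0.5134 0.139  0.01  ]
sill_foot [335.9 242.2] 0.96 [0.5206 0.0171 0.01  ]
plate_1 [206.7 270.1] 0.83 [0.4652 0.2168 0.066 ]
plate_1 [270.  333.1] 0.68 [0.3703 0.1147 0.066 ]
pan_floor [342.9 219.4] 0.57 [0.5525 0.0061 0.046 ]
pointer_tip [315.  186.2] 0.62 [0.5904 0.0488 0.112 ]
gate_mid [316.8 191.2] 0.62 [0.5895 0.0473 0.083 ]
tape [263.2 246.1] 0.56 [0.5135 0.1386 0.    ]
spool [426.5 227.2] 0.8 [ 0.5499 -0.1337  0.    ]
bits [400.2 287. ] 0.88 [ 0.4493 -0.0901  0.    ]
bits [315. 180.] 0.62 [0.628  0.0545 0.    ]
kapton [265.3 173.1] 0.75 [0.6389 0.1395 0.    ]
```

Run:
```python
import cv2
s=cv2.imread("pics/scene0.png");t=cv2.imread("pics/top0.png")
a=cv2.resize(s[150:370,200:460],None,fx=2.3,fy=2.3,interpolation=3)[:,:400*2]
cv2.imwrite("pics/a.png",cv2.resize(s[160:350,220:460],(800,633//1))[:600])
cv2.imwrite("pics/b.png",cv2.resize(t[150:350,190:450],(780,600),interpolation=3))
```

```text
(no output)
```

View pics/a.png

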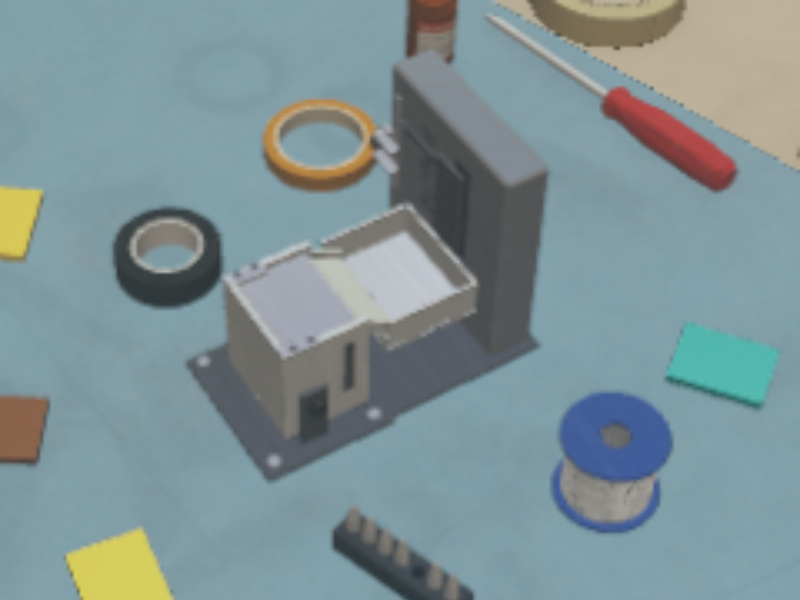

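View pics/b.png

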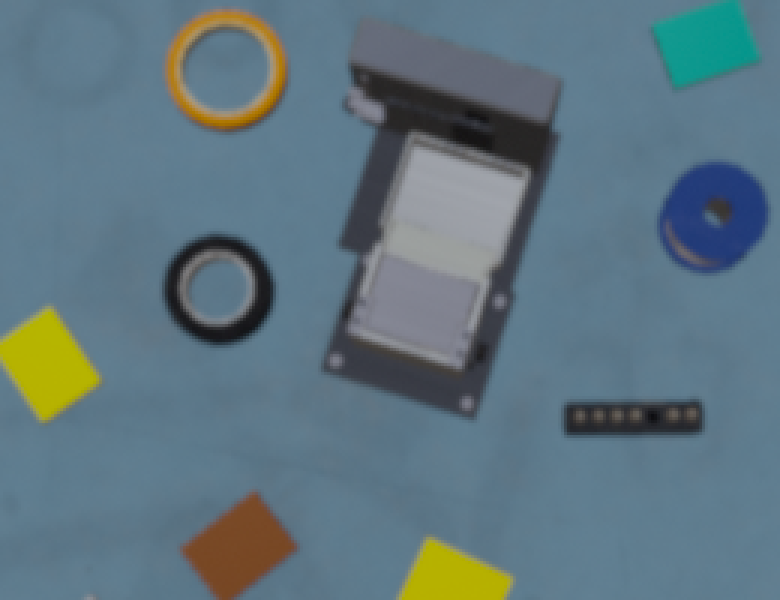

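Picture a: the magazine with bare grey top plate lies at about (290,300), the pan at (410,270), and the column and gate at (385,150). Picture b: the mouth points up and slightly right, yaw about -0.29. The yellow, brown and turquoise plates lie loose on the bench and are look-alikes. The bare steel one in the well is the right one.

{"api": "arm_command", "payload": {"deltas": [[[-2.3,-2.1,-0.2],[0,0,0],0],[[-2.3,-2.1,-0.2],[0,0,0],0],[[-2.3,-2.1,-0.2],[0,0,0],0],[[-2.3,-2.1,-0.2],[0,0,0],0],[[-2.3,-2.1,-0.2],[0,0,0],0],[[-2.3,-2.1,-0.2],[0,0,0],0],[[-2.3,-2.1,-0.2],[0,0,0],0],[[-2.3,-2.1,-0.2],[0,0,0],0],[[-2.3,-2.1,-0.2],[0,0,0],0],[[-2.3,-2.1,-0.2],[0,0,0],0],[[-2.3,-2.1,-0.2],[0,0,0],0],[[-2.3,-2.1,-0.2],[0,0,0],0],[[-2.3,-2.1,-0.2],[0,0,0],0],[[-2.3,-2.1,-0.2],[0,0,0],0],[[-2.3,-2.1,-0.2],[0,0,0],0],[[-2.3,-2.1,-0.2],[0,0,0],0],[[-2.3,-2.1,-0.2],[0,0,0],0],[[-2.3,-2.1,-0.2],[0,0,0],0],[[-1.5,-1.5,-0.2],[0,0,-0.04],0],[[0,0,0],[0,0,-0.045],0]], "newtons": 40}}

```text
clock: 3.2
position: [0.4849, 0.0562, 0.443]
tool_rot: [-3.141, 0.001, 2.85]
force: [-1.0, 0.3, -0.8]
grip_width: 0.0001
finger_force: 0.0
```

{"api": "arm_command", "payload": {"deltas": [[[0,0,0],[0,0,0],0],[[0,0,0],[0,0,0],0]]}}

```text
clock: 3.4
position: [0.484, 0.0591, 0.4427]
tool_rot: [3.141, -0.0, 2.851]
force: [-0.1, 0.2, 0.7]
grip_width: 0.0002
finger_force: 0.0
```

Run:
```python
from h import *
np.set_printoptions(precision=4,suppress=True)
st=bot.observe();print(st["clock"],st["position"],st["tool_rot"],st["force"],st["grip_width"])
f=bot.grab_frame("wrist");cv2.imwrite("pics/w1.png",f["frame"][:,:,::-1]);print(np.array(f["T_tool_cam"]))
z={"plate_1":.067,"stack_axis":.01,"sill_foot":.01,"pan_floor":.046,"pointer_tip":.112,"gate_mid":.083}
for k in z:
    for m in bot.mark_of(k,f)[:2]: print(k,np.round(m["at"],1),round(m["p"],2),onz(f,m["at"],z[k],st))
```

```text
3.4 [0.484  0.0591 0.4427] [ 3.1415 -0.0001  2.8509] [-0.1375  0.2419  0.6962] 0.0002402385650591681
[[ 0.0004 -0.9636 -0.2672  0.0667]
 [ 1.      0.0004  0.0002  0.0007]
 [-0.0001 -0.2672  0.9636  0.0319]
 [ 0.      0.      0.      1.    ]]
plate_1 [474.2 150.8] 0.95 [0.4662 0.2084 0.067 ]
plate_1 [302.  234.1] 0.83 [0.497  0.0287 0.067 ]
pan_floor [304.  283.6] 0.6 [0.5557 0.0106 0.046 ]
```

View pics/w1.png

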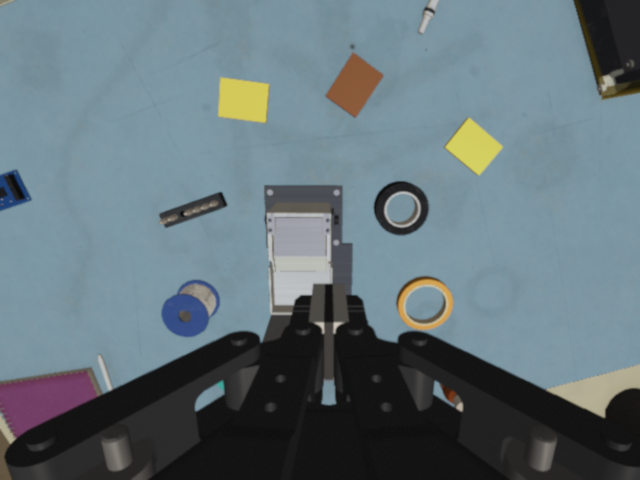

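The wrist picture shows the magazine upright in the image with its top plate at (302,235), so the yaw is right. The loose objects stand clear.

{"api": "arm_command", "payload": {"deltas": [[[0,0,0],[0,-0.085,0],0],[[0,0,0],[0,-0.085,0],0],[[0.42,-0.26,1.8],[0,0,0],0],[[0.42,-0.26,1.8],[0,0,0],0],[[0.42,-0.26,1.8],[0,0,0],0],[[0.42,-0.26,1.8],[0,0,0],0],[[0.42,-0.26,1.8],[0,0,0],0],[[0.42,-0.26,1.8],[0,0,0],0],[[0.42,-0.26,1.8],[0,0,0],0],[[0.42,-0.26,1.8],[0,0,0],0],[[0.4,-0.26,1.8],[0,0,0],0],[[0.4,-0.26,1.8],[0,0,0],0],[[0,0,0],[0,0,0],0],[[0,0,0],[0,0,0],0],[[0,0,0],[0,0,0],0]]}}

```text
clock: 5.25
position: [0.467, 0.0371, 0.2591]
tool_rot: [3.141, 0.171, 2.852]
force: [-0.4, 0.3, 0.8]
grip_width: -0.0
finger_force: 0.0
```

```bash
cat >> h.py <<'E'
from scipy.spatial.transform import Rotation as R_
np.set_printoptions(precision=4,suppress=True)
xd=np.array([.957,-.287,0]);yd=np.array([.287,.957,0]);O=np.array([.4975,.0275,0])
def tip(st):
    R=R_.from_euler("xyz",st["tool_rot"]).as_matrix();p=np.array(st["position"])+R@[.011,0,.173]
    return np.array([(p-O)@xd,(p-O)@yd,p[2]]),R
def go(st,target):  # tool cm to bring tip rear edge to target in dispenser axes
    t,R=tip(st);d=np.array(target)-t;return R.T@(d[0]*xd+d[1]*yd+[0,0,d[2]])*100
E
python3 - <<'E'
from h import *
st=bot.observe();print(st["clock"],st["position"],st["tool_rot"],st["force"]);print(tip(st)[0],go(st,[-.014,0,.08]))
f=bot.grab_frame("wrist");cv2.imwrite("pics/w2.png",f["frame"][:,:,::-1])
g=bot.grab_frame("scene");cv2.imwrite("pics/s2.png",cv2.resize(g["frame"][190:310,250:400,::-1],(750,600),interpolation=2))
for k,z in(("plate_1",.067),("pan_floor",.046)):
    for m in bot.mark_of(k,f)[:2]: print(k,np.round(m["at"],1),round(m["p"],2),onz(f,m["at"],z,st))
E
```

```text
5.25 [0.467  0.0371 0.2591] [3.1409 0.1711 2.8517] [-0.3747  0.3426  0.772 ]
[-0.0134  0.0006  0.0868] [ 0.179  -0.0566  0.6572]
plate_1 [154.5 344.5] 0.72 [ 0.5092 -0.0729  0.067 ]
plate_1 [322.7 279.3] 0.7 [0.4957 0.0265 0.067 ]
```

View pics/w2.png

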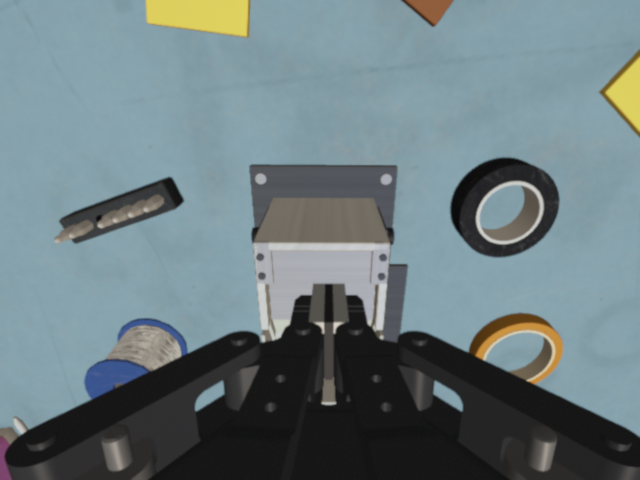

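View pics/s2.png

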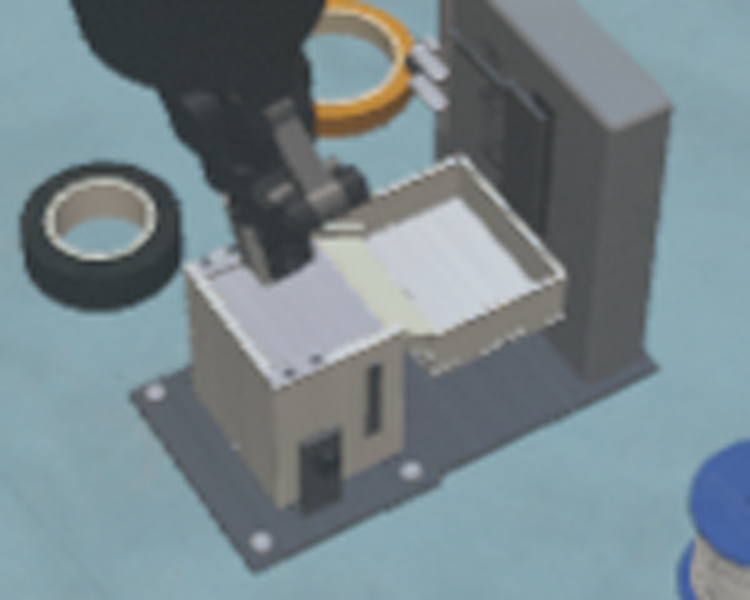

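The wrist view shows the rear wall's top edge at row about 243, columns 253–388, with the closed fingers at column 328 in front of it. The scene crop shows the fingertips hovering over the rear of the plate at about (275,270).

Run:
```python
from h import *
st=bot.observe();f=bot.grab_frame("wrist")
for z in(.073,.079):
  for px in((253,243),(388,243),(321,243)):
    p=onz(f,px,z,st)-O;print(z,px,p@xd,p@yd)
s=bot.grab_frame("scene")
import json
for z in (.073,.076,.079):
  for c in((-.025,.031),(-.025,-.031)):
    q=proj(s,O+c[0]*xd+c[1]*yd+np.array([0,0,z])); print(z,c,(q-[250,190])*5)
print(bot.observe()["force"],bot.observe()["clock"])
```

```text
0.073 (253, 243) -0.024237842571710883 -0.03234438693223965
0.073 (388, 243) -0.02434153787638249 0.02767067875078123
0.073 (321, 243) -0.024290921852640746 -0.0021082266939936433
0.079 (253, 243) -0.027106625677866605 -0.03094805300496823
0.079 (388, 243) -0.027205969065111194 0.026548281371379816
0.079 (321, 243) -0.027157477310703563 -0.001980853527139957
0.073 (-0.025, 0.031) [178.6065 260.8092]
0.073 (-0.025, -0.031) [270.7459 383.3552]
0.076 (-0.025, 0.031) [178.1475 254.7632]
0.076 (-0.025, -0.031) [270.5033 377.3733]
0.079 (-0.025, 0.031) [177.6865 248.6873]
0.079 (-0.025, -0.031) [270.2596 371.3601]
[ 1.0381 -0.4454 -0.9202] 5.55
```

{"api": "arm_command", "payload": {"deltas": [[[0.07,-0.1,0.4],[0,0,0],0],[[0.07,-0.1,0.4],[0,0,0],0],[[0.06,0,0.35],[0,0,0],0],[[0,0,0],[0,0,0],0],[[0,0,0],[0,0,0],0],[[0,0,0],[0,0,0],0]]}}

```text
clock: 6.15
position: [0.466, 0.035, 0.2466]
tool_rot: [-3.142, 0.17, 2.852]
force: [0.1, 0.3, 0.1]
grip_width: -0.0001
finger_force: 0.0
```

```bash
cat >> h.py <<'E'
def feel(n=6):
    F=[]
    for _ in range(n): F.append(bot.observe()["force"]);bot.grab_frame("wrist")
    st=bot.observe();F=np.array(F);print(st["clock"],"F",F.mean(0),"sd",F.std(0),"tip",tip(st)[0]);return st
E
python3 - <<'E'
from h import *
feel()
E
```

```text
6.45 F [-0.3344  0.0415  0.0206] sd [0.5064 0.5504 0.5485] tip [-0.0138 -0.0018  0.0743]
```

{"api": "arm_command", "payload": {"deltas": [[[0.017,0,0.1],[0,0,0],0],[[0,0,0],[0,0,0],0],[[0,0,0],[0,0,0],0]]}}

```text
clock: 6.75
position: [0.466, 0.035, 0.2455]
tool_rot: [-3.142, 0.17, 2.852]
force: [0.2, 0.2, -0.4]
grip_width: 0.0002
finger_force: 0.0
```

{"api": "arm_command", "payload": {"deltas": [[[0.017,0,0.1],[0,0,0],0],[[0,0,0],[0,0,0],0],[[0,0,0],[0,0,0],0]]}}

```text
clock: 7.05
position: [0.466, 0.035, 0.2445]
tool_rot: [-3.142, 0.17, 2.852]
force: [-0.5, 0.5, -0.5]
grip_width: 0.0001
finger_force: 0.0
```

{"api": "arm_command", "payload": {"deltas": [[[0.017,0,0.1],[0,0,0],0],[[0,0,0],[0,0,0],0],[[0,0,0],[0,0,0],0]]}}

```text
clock: 7.35
position: [0.466, 0.035, 0.2435]
tool_rot: [-3.142, 0.17, 2.852]
force: [-0.1, 0.3, -0.9]
grip_width: -0.0
finger_force: 0.0
```

Run:
```python
from h import *
feel()
```

```text
7.65 F [-0.2617  0.0463  0.0659] sd [0.4026 0.5379 0.5377] tip [-0.0139 -0.0018  0.0712]
```

Next steps are 0.5 mm.

{"api": "arm_command", "payload": {"deltas": [[[0.017,0,0.1],[0,0,0],0],[[0,0,0],[0,0,0],0],[[0,0,0],[0,0,0],0]]}}

```text
clock: 7.95
position: [0.466, 0.035, 0.2425]
tool_rot: [3.142, 0.17, 2.852]
force: [0.2, -0.3, 0.7]
grip_width: -0.0001
finger_force: 0.4
```

{"api": "arm_command", "payload": {"deltas": [[[0.008,0,0.05],[0,0,0],0],[[0,0,0],[0,0,0],0],[[0,0,0],[0,0,0],0]]}}

```text
clock: 8.25
position: [0.4661, 0.035, 0.2421]
tool_rot: [3.141, 0.17, 2.852]
force: [-0.6, 0.0, 4.8]
grip_width: 0.0001
finger_force: 2.4
```

Run:
```python
from h import *
feel(5)
```

```text
8.5 F [-0.0735  0.1049  4.8527] sd [0.5586 0.1817 0.3911] tip [-0.0138 -0.0018  0.0697]
```

{"api": "arm_command", "payload": {"deltas": [[[-0.003,0,-0.02],[0,0,0],0],[[-0.197,0,0.034],[0,0,0],0],[[-0.197,0,0.034],[0,0,0],0],[[-0.197,0,0.034],[0,0,0],0],[[-0.197,0,0.034],[0,0,0],0],[[-0.197,0,0.034],[0,0,0],0],[[0,0,0],[0,0,0],0],[[0,0,0],[0,0,0],0]]}}

```text
clock: 9.3
position: [0.4758, 0.0321, 0.2423]
tool_rot: [3.141, 0.17, 2.852]
force: [0.0, -0.9, 5.3]
grip_width: -0.0001
finger_force: 2.4
```

Run:
```python
from h import *
feel(3)
f=bot.grab_frame("scene");cv2.imwrite("pics/s3.png",cv2.resize(f["frame"][190:310,250:400,::-1],(750,600),interpolation=2))
```

```text
9.45 F [ 0.3991 -0.5822  4.9955] sd [0.478  0.3377 0.268 ] tip [-0.0037 -0.0018  0.0699]
```

View pics/s3.png

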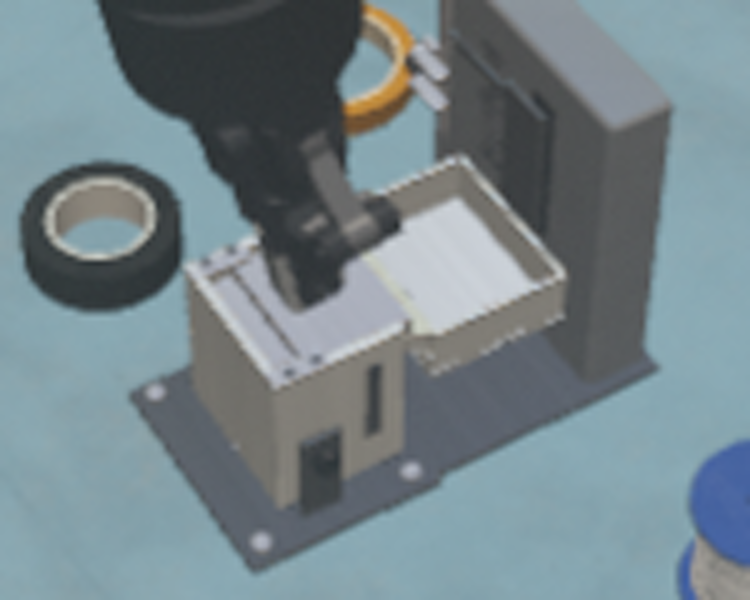

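The dark gap at (260,310) shows the plate has slid about 10 mm. I'll continue to the full stroke.

{"api": "arm_command", "payload": {"deltas": [[[-0.296,0,0.051],[0,0,0],0],[[-0.296,0,0.051],[0,0,0],0],[[-0.296,0,0.051],[0,0,0],0],[[-0.296,0,0.051],[0,0,0],0],[[-0.296,0,0.051],[0,0,0],0],[[-0.296,0,0.051],[0,0,0],0],[[-0.296,0,0.051],[0,0,0],0],[[-0.296,0,0.051],[0,0,0],0],[[-0.296,0,0.051],[0,0,0],0],[[-0.296,0,0.051],[0,0,0],0],[[-0.296,0,0.051],[0,0,0],0],[[-0.296,0,0.051],[0,0,0],0],[[-0.296,0,0.051],[0,0,0],0],[[0,0,0],[0,0,0],0],[[0,0,0],[0,0,0],0]]}}

```text
clock: 11.0
position: [0.5129, 0.0209, 0.2421]
tool_rot: [-3.141, 0.17, 2.852]
force: [-0.7, -0.7, -0.3]
grip_width: 0.0001
finger_force: 0.0
```

Run:
```python
from h import *
feel(3)
f=bot.grab_frame("scene");cv2.imwrite("pics/s4.png",cv2.resize(f["frame"][190:310,250:400,::-1],(750,600),interpolation=2))
```

```text
11.15 F [-0.094  -0.1603  0.0466] sd [0.4176 0.6029 0.6463] tip [ 0.0349 -0.0017  0.0698]
```

View pics/s4.png

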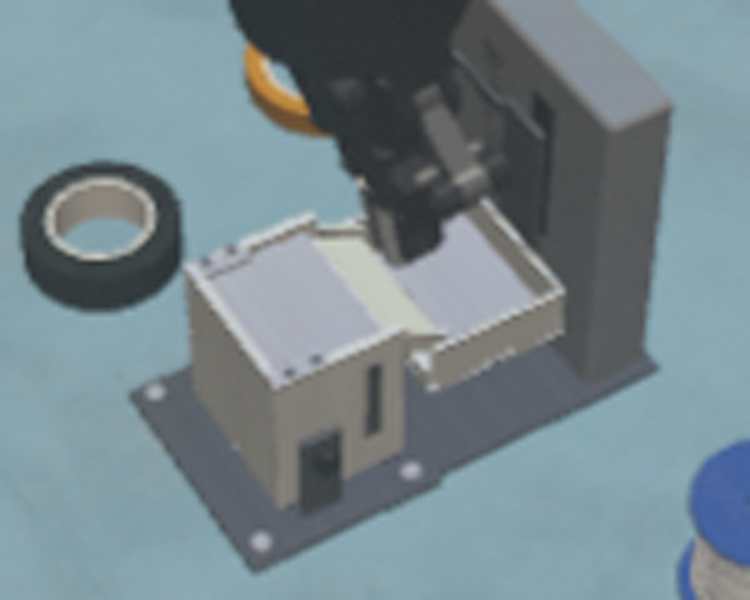

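The first plate is in the pan and the next has risen, with the fingers at (400,240) clear. I'll return the same way for the second.

{"api": "arm_command", "payload": {"deltas": [[[-0.338,0,-1.971],[0,0,0],0],[[1.208,0,-0.208],[0,0,0],0],[[1.208,0,-0.208],[0,0,0],0],[[1.208,0,-0.208],[0,0,0],0],[[1.208,0,-0.209],[0,0,0],0],[[0,0,0],[0,0,0],0],[[0.107,0,0.624],[0,0,0],0],[[0.107,0,0.624],[0,0,0],0],[[0.107,0,0.624],[0,0,0],0],[[0,0,0],[0,0,0],0],[[0,0,0],[0,0,0],0],[[0.005,0,0.03],[0,0,0],0],[[0.005,0,0.03],[0,0,0],0],[[0.005,0,0.03],[0,0,0],0],[[0,0,0],[0,0,0],0],[[0,0,0],[0,0,0],0],[[0,0,0],[0,0,0],0]]}}

```text
clock: 12.9
position: [0.466, 0.035, 0.2424]
tool_rot: [3.142, 0.17, 2.852]
force: [-0.5, -0.0, 3.1]
grip_width: -0.0
finger_force: 1.6
```

Run:
```python
from h import *
feel(4);print(bot.observe()["finger_force"])
```

```text
13.1 F [-0.2495 -0.4258  3.6264] sd [0.2893 0.2435 0.5727] tip [-0.0138 -0.0018  0.07  ]
2.0407945197075605
```

Good: about 3.6 N. Slide the second plate through, then lift.

{"api": "arm_command", "payload": {"deltas": [[[-0.195,0,0.034],[0,0,0],0],[[-0.296,0,0.051],[0,0,0],0],[[-0.296,0,0.051],[0,0,0],0],[[-0.296,0,0.051],[0,0,0],0],[[-0.296,0,0.051],[0,0,0],0],[[-0.296,0,0.051],[0,0,0],0],[[-0.296,0,0.051],[0,0,0],0],[[-0.296,0,0.051],[0,0,0],0],[[-0.296,0,0.051],[0,0,0],0],[[-0.296,0,0.051],[0,0,0],0],[[-0.296,0,0.051],[0,0,0],0],[[-0.296,0,0.051],[0,0,0],0],[[-0.296,0,0.051],[0,0,0],0],[[-0.296,0,0.051],[0,0,0],0],[[-0.296,0,0.051],[0,0,0],0],[[-0.296,0,0.051],[0,0,0],0],[[-0.197,0,0.034],[0,0,0],0],[[0,0,0],[0,0,0],0]]}}

```text
clock: 14.9
position: [0.5132, 0.0209, 0.2422]
tool_rot: [-3.142, 0.17, 2.852]
force: [-0.1, 0.8, 0.1]
grip_width: 0.0006
finger_force: 0.0
```

{"api": "arm_command", "payload": {"deltas": [[[-0.338,0,-1.971],[0,0,0],0],[[1.208,0,-0.208],[0,0,0],0],[[1.208,0,-0.208],[0,0,0],0],[[1.208,0,-0.208],[0,0,0],0],[[1.208,0,-0.209],[0,0,0],0],[[0,0,0],[0,0,0],0]]}}

```text
clock: 15.5
position: [0.4644, 0.0356, 0.262]
tool_rot: [-3.141, 0.169, 2.853]
force: [1.1, 0.5, -0.3]
grip_width: -0.0001
finger_force: 0.0
```

Run:
```python
from h import *
st=bot.observe();print(st["clock"],tip(st)[0],st["force"])
f=bot.grab_frame("scene");g=bot.grab_frame("top")
a=cv2.resize(f["frame"][180:300,260:400],(700,600),interpolation=2)
cv2.imwrite("pics/s5.png",cv2.cvtColor(a,4))
cv2.imwrite("pics/t5.png",cv2.resize(g["frame"][150:270,290:410,::-1],(600,600),interpolation=2))
for n,q in(("s",f),("t",g)):
  for k in("pointer_tip","gate_mid"):
    print(n,k,[(np.round(m["at"],1),round(m["p"],2)) for m in bot.mark_of(k,q)[:2]])
```

```text
15.5 [-0.0159 -0.0018  0.0896] [ 1.0862  0.5397 -0.3165]
s pointer_tip [(array([342.6, 202.8]), 0.96)]
s gate_mid [(array([338.6, 206.6]), 0.5)]
t pointer_tip [(array([316.1, 185.4]), 0.87), (array([400.9, 287.3]), 0.57)]
t gate_mid [(array([318.4, 188.4]), 0.67)]
```

View pics/s5.png

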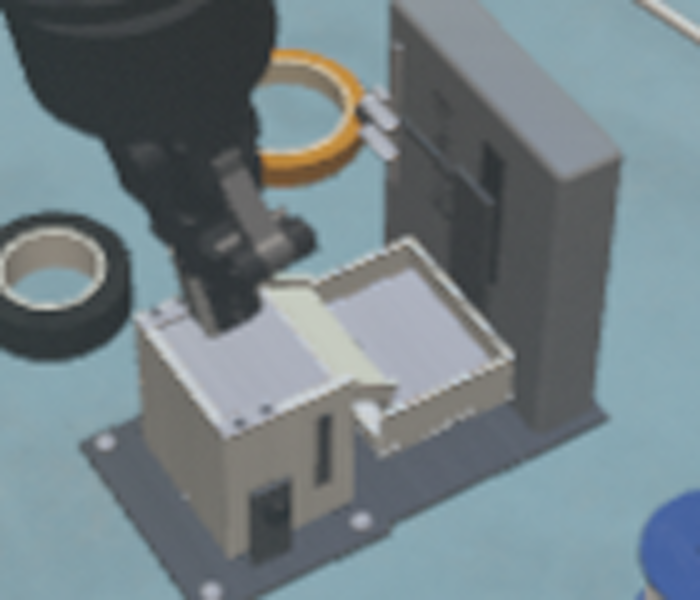

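The crop shows two plates in the pan, a third on top of the magazine, the pointer tip at about (405,120) and the gate bars at (380,107) and (380,140).

Run:
```python
from h import *
f=bot.grab_frame("scene");R,t=P(f);c=-R.T@t
def onx(px,x):
    d=R.T@np.append(und(f,px),1);p=c+d*((x-(c-O)@xd)/(d@xd));return (p-O)@yd,p[2]
p=onz(f,(341,194.5),.112)-O;print("ptr x,y",p@xd,p@yd)
for x in(.083,.087,.091):
  print(x,"ptr0",onx((341,194.5),x),"ptr2",onx((342.6,202.8),x),"gate",onx((338.6,206.6),x),"gate0",onx((336.6,207.7),x))
for m,n in((f,"s"),):
  print([ (np.round(q["at"],1),round(q["p"],2)) for k in("pointer_tip","gate_mid") for q in bot.mark_of(k,m)[:1]])
```

```text
ptr x,y 0.09313082000459748 0.04665121727110433
0.083 ptr0 (np.float64(0.03149345842162777), np.float64(0.12885175087289902)) ptr2 (np.float64(0.02585423800473499), np.float64(0.1144085981045897)) gate (np.float64(0.037655698722637576), np.float64(0.0957846264632739)) gate0 (np.float64(0.04382396660325738), np.float64(0.08803058975182476))
0.087 ptr0 (np.float64(0.03747826867098484), np.float64(0.12219809367032253)) ptr2 (np.float64(0.031777514496528325), np.float64(0.10759734084470063)) gate (np.float64(0.043707749791238926), np.float64(0.08877014910004988)) gate0 (np.float64(0.04994332426253876), np.float64(0.08093150228651769))
0.091 ptr0 (np.float64(0.04346307892034182), np.float64(0.11554443646774604)) ptr2 (np.float64(0.037700790988321714), np.float64(0.10078608358481156)) gate (np.float64(0.04975980085984037), np.float64(0.08175567173682585)) gate0 (np.float64(0.056062681921820116), np.float64(0.07383241482121061))
[(array([341.8, 202.6]), 0.56), (array([321.6, 270.1]), 0.61)]
```

Gate is about 18 mm below the present pointer, so at least one more plate, most likely two.

{"api": "arm_command", "payload": {"deltas": [[[0.107,0,0.624],[0,0,0],0],[[0.107,0,0.624],[0,0,0],0],[[0.107,0,0.624],[0,0,0],0],[[0,0,0],[0,0,0],0],[[0,0,0],[0,0,0],0],[[0.005,0,0.03],[0,0,0],0],[[0.005,0,0.03],[0,0,0],0],[[0.005,0,0.03],[0,0,0],0],[[0,0,0],[0,0,0],0],[[0,0,0],[0,0,0],0],[[0,0,0],[0,0,0],0],[[0,0,0],[0,0,0],0]]}}

```text
clock: 17.15
position: [0.466, 0.035, 0.2425]
tool_rot: [3.142, 0.17, 2.852]
force: [0.1, -0.1, 2.3]
grip_width: -0.0002
finger_force: 1.1
```

Run:
```python
from h import *
feel(4);print(bot.observe()["finger_force"])
```

```text
17.35 F [ 0.1584 -0.0757  1.9395] sd [0.1564 0.2407 0.3474] tip [-0.0138 -0.0018  0.0701]
1.2619006633758545
```

Slightly light; add 0.15 mm, then slide.

{"api": "arm_command", "payload": {"deltas": [[[0.003,0,0.015],[0,0,0],0],[[0,0,0],[0,0,0],0],[[-0.195,0,0.034],[0,0,0],0],[[-0.296,0,0.051],[0,0,0],0],[[-0.296,0,0.051],[0,0,0],0],[[-0.296,0,0.051],[0,0,0],0],[[-0.296,0,0.051],[0,0,0],0],[[-0.296,0,0.051],[0,0,0],0],[[-0.296,0,0.051],[0,0,0],0],[[-0.296,0,0.051],[0,0,0],0],[[-0.296,0,0.051],[0,0,0],0],[[-0.296,0,0.051],[0,0,0],0],[[-0.296,0,0.051],[0,0,0],0],[[-0.296,0,0.051],[0,0,0],0],[[-0.296,0,0.051],[0,0,0],0],[[-0.296,0,0.051],[0,0,0],0],[[-0.296,0,0.051],[0,0,0],0],[[-0.296,0,0.051],[0,0,0],0],[[-0.197,0,0.034],[0,0,0],0],[[0,0,0],[0,0,0],0]]}}

```text
clock: 19.35
position: [0.5132, 0.0209, 0.2421]
tool_rot: [-3.142, 0.17, 2.852]
force: [0.4, 0.4, -0.9]
grip_width: 0.0001
finger_force: 0.0
```

{"api": "arm_command", "payload": {"deltas": [[[-0.338,0,-1.971],[0,0,0],0],[[1.208,0,-0.208],[0,0,0],0],[[1.208,0,-0.208],[0,0,0],0],[[1.208,0,-0.208],[0,0,0],0],[[1.208,0,-0.209],[0,0,0],0],[[0,0,0],[0,0,0],0],[[0,0,0],[0,0,0],0],[[0,0,0],[0,0,0],0]]}}

```text
clock: 20.15
position: [0.4664, 0.035, 0.2622]
tool_rot: [3.142, 0.17, 2.852]
force: [0.4, -0.8, -0.1]
grip_width: -0.0003
finger_force: 0.0
```

Run:
```python
from h import *
st=bot.observe();print(st["clock"],tip(st)[0],st["force"])
f=bot.grab_frame("scene")
a=cv2.resize(f["frame"][180:300,260:400,::-1],(700,600),interpolation=2)
b=cv2.resize(f["frame"][192:222,326:356,::-1],(300,300),interpolation=2);a[300:,400:]=b
cv2.imwrite("pics/s6.png",a)
for k in("pointer_tip","gate_mid","plate_1"): print(k,[(np.round(m["at"],1),round(m["p"],2)) for m in bot.mark_of(k,f)[:2]])
```

```text
20.15 [-0.0135 -0.0017  0.0899] [ 0.4294 -0.8011 -0.0582]
pointer_tip [(array([343.2, 204.5]), 0.67)]
gate_mid [(array([336.9, 208.7]), 0.43), (array([339.7, 332.1]), 0.36)]
plate_1 [(array([340.8, 247.9]), 0.96), (array([437.7, 270.6]), 0.7)]
```

View pics/s6.png

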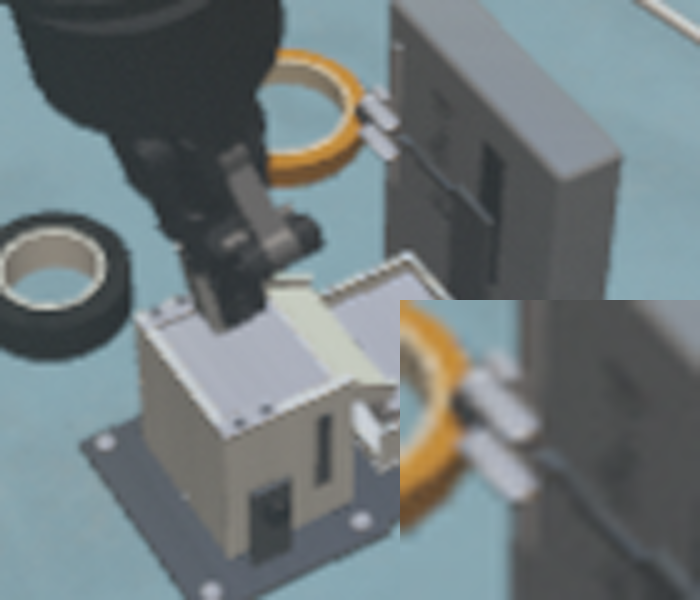

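The inset shows the pointer tip at about (538,450), roughly between the bar ends (535,425) and (530,488). Check this numerically.

Run:
```python
from h import *
f=bot.grab_frame("scene");a=cv2.imread("pics/scene0.png",0);b=cv2.cvtColor(f["frame"],cv2.COLOR_RGB2GRAY)
for n,g in(("s0",a),("s3pl",b)):
    print(n,"cols 332..350, rows 194..216")
    for r in range(190,218): print(r,*["%3d"%v for v in g[r,332:351]])
for x in(.083,.088,.093):
  for z in(.112,.088,.080): print(x,z,proj(f,O+x*xd+.047*yd+np.array([0,0,z])),proj(f,O+x*xd+.037*yd+np.array([0,0,z])))
# column top corner front-left: x .096, z .132
for y in(.03,.035,.04): print("col",y,proj(f,O+.096*xd+y*yd+np.array([0,0,.132])))
```

```text
s0 cols 332..350, rows 194..216
190 147 146 146 146 147 124  88  94  87  80  79  78  78  78  78  93 112 128 137
191 147 146 146 146 146 122  87  94  86  77  80  79  79  77  78  79  95 114 128
192 147 146 146 145 145 123  88  93  87  78  78  78  78  77  79  77  80  95 115
193 149 147 146 145 145 123  89  93  86  78  78  79  78  77  77  77  77  80  96
194 149 148 147 148 146 124  88  92  85  77  77  78  78  79  78  77  77  77  81
195 148 150 148 147 147 124  90  92  88  80  78  78  79  78  78  79  77  78  77
196 141 148 148 151 148 125  89  92  94  88  78  79  77  78  78  77  78  78  76
197 150 139 147 163 159 128  89  86  84  86  82  79  77  77  76  76  78  78  77
198 139 138 141 153 167 142  90  91  84  76  79  82  77  78  72  70  76  77  77
199 152 175 172 147 156 141 103  91  82  70  71  81  81  77  74  69  70  77  78
200 146 165 168 154 120 102  95  90  84  73  66  72  82  82  77  72  67  72  75
201 104 145 167 169 155 122  98  89  81  77  74  67  74  86  78  72  69  67  75
202  78 117 154 168 169 154 118  93  81  78  77  75  66  77  86  77  71  70  72
203  67  74 118 160 171 169 
[... 3298 characters left out ...]
159 159 138  93  89  86  80  79  79  80  79  80  76  66  77  89  82
217 160 160 159 158 138  91  82  82  81  80  80  79  80  79  79  72  65  79  85
0.083 0.112 [335.8167 196.5368] [338.9559 199.9874]
0.083 0.088 [335.5778 206.6792] [338.656  210.1303]
0.083 0.08 [335.4998 209.9769] [338.558  213.4274]
0.088 0.112 [338.2982 195.5017] [341.4474 198.9391]
0.088 0.088 [338.0138 205.644 ] [341.1014 209.0822]
0.088 0.08 [337.9209 208.9419] [340.9885 212.3796]
0.093 0.112 [340.7701 194.4708] [343.929  197.8951]
0.093 0.088 [340.4405 204.6129] [343.5375 208.0382]
0.093 0.08 [340.3329 207.911 ] [343.4098 211.3359]
col 0.03 [348.0502 190.938 ]
col 0.035 [346.4212 189.2098]
col 0.04 [344.8027 187.4931]
```

Run:
```python
from h import *
t=bot.grab_frame("top");s=bot.grab_frame("scene")
A=cv2.resize(t["frame"][172:202,302:322+10,::-1],(400,400),interpolation=2)
B=cv2.resize(s["frame"][192:217,328:353,::-1],(400,400),interpolation=2)
A=cv2.convertScaleAbs(A,alpha=1.5);B=cv2.convertScaleAbs(B,alpha=1.5)
cv2.imwrite("pics/last.png",np.hstack([A,B]))
for x in(.083,.093):
  for y in(.037,.047): print(x,y,[ (proj(t,O+x*xd+y*yd+np.array([0,0,z]))-[302,172])*400/30 for z in(.086,.092,.080)])
```

```text
0.083 0.037 [array([266.4158, 267.2444]), array([264.7678, 255.5105]), array([268.043 , 278.8308])]
0.083 0.047 [array([184.4773, 241.878 ]), array([182.3093, 229.9917]), array([186.6181, 253.6151])]
0.093 0.037 [array([292.8873, 187.0239]), array([291.4101, 174.7979]), array([294.346 , 199.0966])]
0.093 0.047 [array([211.0486, 161.7524]), array([209.0526, 149.3751]), array([213.0195, 173.9746])]
```

View pics/last.png

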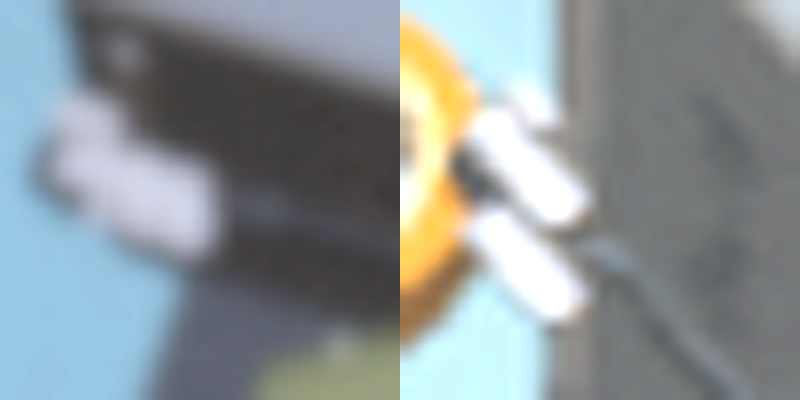

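The last picture (left top camera, right scene) shows the pointer tip beside the bar ends, perhaps 2–6 mm above the middle. That is not sure enough, so I'll take wrist-camera marks from an oblique pose.

{"api": "arm_command", "payload": {"deltas": [[[-0.34,0,-1.97],[0,0,0],0],[[-0.34,0,-1.97],[0,0,0],0],[[-0.34,0,-1.97],[0,0,0],0],[[-0.34,0,-1.97],[0,0,0],0],[[1.5,0,-0.25],[0,0,0],0],[[1.5,0,-0.25],[0,0,0],0],[[0,0,0],[0,-0.1,0],0],[[0,0,0],[0,-0.1,0],0],[[0,0,0],[0,-0.1,0],0],[[0,0,0],[0,0,0],0],[[0,0,0],[0,0,0],0],[[0,0,0],[0,0,0],0]]}}

```text
clock: 21.7
position: [0.4375, 0.043, 0.3416]
tool_rot: [-3.139, 0.446, 2.85]
force: [0.6, -0.1, 0.2]
grip_width: 0.0003
finger_force: 0.0
```

Run:
```python
from h import *
for i in range(3):
    st=bot.observe();f=bot.grab_frame("wrist")
    if i==0:
        cv2.imwrite("pics/w9.png",f["frame"][:,:,::-1]);print(st["clock"],st["position"],st["tool_rot"],np.array(f["K"])[0,0])
        for z in(.08,.088): print("pred",proj(f,O+.085*xd+.045*yd+np.array([0,0,z]),st))
    for k in("pointer_tip","gate_mid","pan_floor","plate_1"): print(k,[(np.round(m["at"],1),round(m["p"],2)) for m in bot.mark_of(k,f)[:2]])
```

```text
21.7 [0.4375 0.043  0.3416] [-3.139   0.4459  2.8505] 356.51084120528526
pred [388.4165 257.0052]
pred [389.7057 264.1591]
pointer_tip [(array([386.1, 268.6]), 0.63)]
gate_mid [(array([391.6, 266.6]), 0.73)]
pan_floor []
plate_1 [(array([330.8, 148. ]), 0.91), (array([242.4, 282.6]), 0.73)]
pointer_tip [(array([386.2, 268. ]), 0.98)]
gate_mid [(array([472.1,  89.8]), 0.69), (array([390.6, 264.1]), 0.62)]
pan_floor []
plate_1 [(array([331.6, 198.1]), 0.89), (array([331.9, 148.9]), 0.8)]
pointer_tip [(array([387.4, 267.5]), 0.92)]
gate_mid [(array([391.3, 264.5]), 0.6), (array([477.9, 215.2]), 0.44)]
pan_floor []
plate_1 [(array([329.8, 146.7]), 0.94), (array([329.3, 197.9]), 0.61)]
```

Run:
```python
import cv2
g=cv2.imread("pics/w9.png",0)
print("    ",*["%3d"%c for c in range(366,408)])
for r in range(248,284): print(r,*["%3d"%v for v in g[r,366:408]])
```

```text
366 367 368 369 370 371 372 373 374 375 376 377 378 379 380 381 382 383 384 385 386 387 388 389 390 391 392 393 394 395 396 397 398 399 400 401 402 403 404 405 406 407
248  83  83  83  83  82  82  82  83  83  83  83  82  82  83  83  82  82  83  83  83  83  83  83  83  83  84  84  84  84  86  94 103 106 106 100  90  85  82  82  85 106 135
249  82  83  82  82  83  81  82  83  82  84  82  83  83  82  82  82  82  82  83  83  82  82  83  83  83  83  84  84  83  86  92 102 106 106 102  93  85  83  82  84 100 129
250  82  82  81  82  81  81  82  82  82  83  83  82  83  83  82  83  82  82  83  83  83  83  83  83  82  82  83  82  83  83  89 101 104 106 103  94  85  83  83  83  96 124
251  76  75  75  75  74  75  77  82  82  83  83  82  82  83  82  82  83  83  82  83  83  83  83  83  84  84  84  83  83  84  88  97 102 103 102  96  87  84  84  84  90 112
252  60  61  60  59  60  61  68  79  81  83  82  83  83  82  82  83  82  83  83  82  82  83  85  95  98  98  97  97  98  98  99 101 105 106 106 102  99  97  97  97  97 105
253  63  63  63  63  63  64  68  77  82  82  82  82  82  82  82  82  82 
[... 4559 characters left out ...]
 107 106 101
280  77  77  78  78  77  78  79  82  83  84  83  82  82  82  81  81  81  81  82  82  83  82  83  82  83  83  82  82  83  83  82  83  83  83  82  83  88  98 105 107 106 102
281  80  80  80  81  82  81  81  82  83  84  83  83  83  81  81  82  81  82  81  82  82  82  82  83  83  83  82  82  82  83  82  82  83  82  83  83  87  96 104 107 107 103
282  70  70  70  71  71  71  72  76  82  83  83  83  83  82  82  81  82  82  82  81  82  82  83  83  83  83  83  83  84  83  83  83  82  83  82  83  86  94 105 107 107 105
283  54  54  55  54  54  55  56  65  78  82  83  83  82  82  81  81  82  83  82  83  82  82  83  83  82  82  83  82  83  83  83  83  83  83  83  82  84  91 103 107 108 106
```

Bars centre on rows 256.3 and 269.3 (middle 262.8), pointer at 267.2: it is about 5 mm above the middle, at the edge of the gate. A fourth plate (about 8 mm) puts it about 3 mm below, well inside. So I go back for the fourth.

{"api": "arm_command", "payload": {"deltas": [[[0,0,0],[0,0.1,0],0],[[0,0,0],[0,0.1,0],0],[[0,0,0],[0,0.077,0],0],[[-1.5,0,0.25],[0,0,0],0],[[-1.5,0,0.25],[0,0,0],0],[[0.34,0,1.97],[0,0,0],0],[[0.34,0,1.97],[0,0,0],0],[[0.34,0,1.97],[0,0,0],0],[[0,0,0],[0,0,0],0],[[0,0,0],[0,0,0],0],[[0,0,0],[0,0,0],0]]}}

```text
clock: 23.55
position: [0.4695, 0.0326, 0.2832]
tool_rot: [-3.136, 0.216, 2.848]
force: [-0.7, -0.1, 0.3]
grip_width: -0.0001
finger_force: 0.0
```

Run:
```python
from h import *
st=feel(2);print(st["tool_rot"],go(st,[-.0138,-.0018,.072]))
```

```text
23.65 F [-0.4901  0.3742  0.0331] sd [0.217  0.4579 0.2536] tip [-0.0019 -0.0042  0.1119]
[-3.1362  0.2163  2.8484] [2.0135 0.2549 3.6406]
```

{"api": "arm_command", "payload": {"deltas": [[[0,0,0],[-0.005,0.046,-0.003],0],[[0.39,0.13,-0.07],[0,0,0],0],[[0.22,0,1.27],[0,0,0],0],[[0.22,0,1.27],[0,0,0],0],[[0.22,0,1.28],[0,0,0],0],[[0,0,0],[0,0,0],0],[[0,0,0],[0,0,0],0],[[0,0,0],[0,0,0],0]]}}

```text
clock: 24.45
position: [0.4658, 0.0349, 0.2443]
tool_rot: [-3.14, 0.17, 2.851]
force: [-0.6, -0.8, -0.9]
grip_width: 0.0004
finger_force: 0.0
```

Run:
```python
from h import *
st=feel(2);print(st["position"],st["tool_rot"],go(st,[-.0138,-.0018,.0700]))
```

```text
24.55 F [-0.294  -0.7006 -0.4915] sd [0.2706 0.1072 0.4175] tip [-0.014  -0.0022  0.0718]
[0.4658 0.0349 0.2442] [-3.1403  0.17    2.8513] [0.0093 0.0407 0.184 ]
```

Tip z is 71.8 mm, and contact was at about 70.2. I'll descend gently to about 70.1.

{"api": "arm_command", "payload": {"deltas": [[[0.007,0.04,0.04],[0,0,0],0],[[0.007,0,0.04],[0,0,0],0],[[0.007,0,0.04],[0,0,0],0],[[0.007,0,0.04],[0,0,0],0],[[0.002,0,0.015],[0,0,0],0],[[0,0,0],[0,0,0],0],[[0,0,0],[0,0,0],0],[[0,0,0],[0,0,0],0]]}}

```text
clock: 25.35
position: [0.4659, 0.0352, 0.242]
tool_rot: [-3.14, 0.169, 2.851]
force: [-0.8, -0.3, 6.2]
grip_width: 0.0
finger_force: 3.0
```

Run:
```python
from h import *
feel(4);print(bot.observe()["finger_force"])
```

```text
25.55 F [-1.0346  0.3385  5.8751] sd [0.5042 0.8812 0.5009] tip [-0.0141 -0.0019  0.0696]
2.953081727027893
```

{"api": "arm_command", "payload": {"deltas": [[[-0.005,0,-0.03],[0,0,0],0],[[0,0,0],[0,0,0],0],[[0,0,0],[0,0,0],0],[[0,0,0],[0,0,0],0]]}}

```text
clock: 25.95
position: [0.466, 0.0352, 0.2423]
tool_rot: [-3.14, 0.169, 2.851]
force: [-1.3, 0.8, 5.4]
grip_width: -0.0001
finger_force: 2.9
```

Run:
```python
from h import *
feel(4);print(bot.observe()["finger_force"])
```

```text
26.15 F [-1.2615  0.2682  6.1214] sd [0.1066 0.3206 0.4761] tip [-0.0141 -0.0019  0.0699]
2.9375969991087914
```

{"api": "arm_command", "payload": {"deltas": [[[-0.005,0,-0.03],[0,0,0],0],[[0,0,0],[0,0,0],0],[[0,0,0],[0,0,0],0],[[0,0,0],[0,0,0],0]]}}

```text
clock: 26.55
position: [0.4659, 0.0352, 0.2424]
tool_rot: [-3.14, 0.169, 2.851]
force: [-0.0, 1.2, 2.4]
grip_width: 0.0002
finger_force: 1.4
```

Run:
```python
from h import *
feel(4);print(bot.observe()["finger_force"])
```

```text
26.75 F [0.3015 0.5122 2.4546] sd [0.3696 0.5933 0.2643] tip [-0.0142 -0.002   0.0701]
1.4252094039693475
```

2.5 N: good. Slide the fourth plate, then lift and return to the viewing pose.

{"api": "arm_command", "payload": {"deltas": [[[0.001,0,0.008],[0,0,0],0],[[-0.195,0,0.034],[0,0,0],0],[[-0.296,0,0.051],[0,0,0],0],[[-0.296,0,0.051],[0,0,0],0],[[-0.296,0,0.051],[0,0,0],0],[[-0.296,0,0.051],[0,0,0],0],[[-0.296,0,0.051],[0,0,0],0],[[-0.296,0,0.051],[0,0,0],0],[[-0.296,0,0.051],[0,0,0],0],[[-0.296,0,0.051],[0,0,0],0],[[-0.296,0,0.051],[0,0,0],0],[[-0.296,0,0.051],[0,0,0],0],[[-0.296,0,0.051],[0,0,0],0],[[-0.296,0,0.051],[0,0,0],0],[[-0.296,0,0.051],[0,0,0],0],[[-0.296,0,0.051],[0,0,0],0],[[-0.296,0,0.051],[0,0,0],0],[[-0.197,0,0.034],[0,0,0],0],[[0,0,0],[0,0,0],0]]}}

```text
clock: 28.65
position: [0.5129, 0.0211, 0.2421]
tool_rot: [-3.14, 0.169, 2.851]
force: [0.1, -0.5, -0.1]
grip_width: -0.0004
finger_force: 0.0
```

{"api": "arm_command", "payload": {"deltas": [[[-0.338,0,-1.971],[0,0,0],0],[[-0.338,0,-1.971],[0,0,0],0],[[1.208,0,-0.208],[0,0,0],0],[[1.208,0,-0.208],[0,0,0],0],[[1.208,0,-0.208],[0,0,0],0],[[1.208,0,-0.209],[0,0,0],0],[[-0.34,0,-1.97],[0,0,0],0],[[-0.34,0,-1.97],[0,0,0],0],[[-0.34,0,-1.97],[0,0,0],0],[[1.5,0,-0.25],[0,0,0],0],[[1.5,0,-0.25],[0,0,0],0],[[0,0,0],[0,-0.1,0],0],[[0,0,0],[0,-0.1,0],0],[[0,0,0],[0,-0.1,0],0],[[0,0,0],[0,0,0],0],[[0,0,0],[0,0,0],0],[[0,0,0],[0,0,0],0]]}}

```text
clock: 30.35
position: [0.4374, 0.0434, 0.3416]
tool_rot: [-3.136, 0.441, 2.851]
force: [0.9, 0.2, 0.1]
grip_width: -0.0
finger_force: 0.0
```

Run:
```python
from h import *
st=bot.observe();f=bot.grab_frame("wrist");print(st["clock"],st["position"],st["tool_rot"],st["force"])
cv2.imwrite("pics/w10.png",f["frame"][:,:,::-1])
for n,z in(("pointer_tip",.08),("gate_mid",.082),("plate_1",.06)): print(n,[(np.round(m["at"],1),round(m["p"],2)) for m in bot.mark_of(n,f)[:3]])
g=bot.grab_frame("top");s=bot.grab_frame("scene")
for q in(g,s):
  for m in bot.mark_of("plate_1",q)[:4]:
    for z in(.064,.035): p=onz(q,m["at"],z)-O;print(np.round(m["at"],1),round(m["p"],2),z,p@xd,p@yd)
a=cv2.cvtColor(f["frame"],cv2.COLOR_RGB2GRAY)
print("    ",*["%3d"%c for c in range(372,404)])
for r in range(240,280): print(r,*["%3d"%v for v in a[r,372:404]])
```

```text
30.35 [0.4374 0.0434 0.3416] [-3.1364  0.4406  2.8507] [0.8517 0.2181 0.0613]
pointer_tip [(array([387.6, 263.7]), 0.95)]
gate_mid [(array([478.5, 218.5]), 0.69), (array([393.4, 267.8]), 0.65), (array([194.9, 216.8]), 0.15)]
plate_1 [(array([328.7, 153.5]), 0.93), (array([331.2, 202. ]), 0.91), (array([240.3, 284. ]), 0.87)]
[342. 217.] 0.85 0.064 0.05879570109871384 -0.0031539355510353624
[342. 217.] 0.85 0.035 0.06398589564160531 -0.001534397993763839
[425.5 163.4] 0.75 0.064 0.18135015665650567 -0.10327552300453313
[425.5 163.4] 0.75 0.035 0.19033092125643175 -0.10475271407892721
[207.  270.5] 0.72 0.064 -0.08559393961800214 0.17174353678166318
[207.  270.5] 0.72 0.035 -0.08486967041544785 0.17877259713970092
[215.8 289.2] 0.97 0.064 -0.16382375182811876 0.007440282596157378
[215.8 289.2] 0.97 0.035 -0.1586758978318092 0.029983586112962365
[435.8 272.6] 0.7 0.064 0.1538829893124147 -0.1449531498139563
[435.8 272.6] 0.7 0.035 0.1726881193127358 -0.12896079060557866
[339.  248.3] 0.68 0.064 0.04822382818233245 -0.01992124370504937
[339.  248.3] 0.68 0.035 0.0624869823947757 0.001445
[... 4857 characters left out ...]
 149 148 148 148 148 148 149 150 152 153
275  71  71  72  72  76  80  81  82  82  82  82  83  83  83  83  84  83  85  93 105 106 106 106 106 105 105 106 105 106 108 116 120
276  54  54  55  60  70  79  82  82  82  82  82  82  82  83  83  83  83  84  84  84  84  85  85  85  84  84  84  85  85  89  97 105
277  67  68  68  70  76  81  82  82  82  82  82  82  82  83  84  84  83  84  83  83  84  84  84  83  83  83  84  84  84  87  96 104
278  80  81  80  81  81  82  82  82  83  83  82  82  83  83  84  83  83  83  83  83  84  84  83  84  84  83  84  83  84  86  93 104
279  78  80  82  83  83  83  83  82  83  83  82  82  83  84  84  84  83  83  83  83  83  84  84  83  83  83  84  83  83  84  90 102
```

Run:
```python
from h import *
st=bot.observe();w=bot.grab_frame("wrist");s=bot.grab_frame("scene");t=bot.grab_frame("top")
for x,z in((0,.064),(.06,.031),(.06,.06)): print(x,z,proj(w,O-.002*yd+x*xd+np.array([0,0,z]),st))
for n,f,a in(("w",w,st),("s",s,None),("t",t,None)):
  for m in bot.mark_of("plate_1",f)[:6]:
    for z in(.064,.031):
      p=onz(f,m["at"],z,a)-O
      if abs(p@yd)<.05 and -.03<p@xd<.1: print(n,np.round(m["at"],1),round(m["p"],2),z,p@xd,p@yd)
b=cv2.cvtColor(s["frame"],cv2.COLOR_RGB2GRAY);print(b[200:220,341],bot.observe()["clock"])
```

```text
0 0.064 [329.9596 149.5691]
0.06 0.031 [329.9392 197.0255]
0.06 0.06 [329.8904 217.6826]
w [331.8 149.9] 0.77 0.064 0.0002391712558837537 -0.0007668438707974538
w [331.8 149.9] 0.77 0.031 0.01662576712683012 -0.000607922372791322
w [331.5 201.4] 0.73 0.064 0.04174392126481899 -0.0008106057224897423
w [331.5 201.4] 0.73 0.031 0.06435696837631422 -0.0006582492811505957
s [306.6 251.7] 0.77 0.064 -0.0019181155012660727 0.0015378779693449882
s [306.6 251.7] 0.77 0.031 0.011859611974798009 0.026901878866367614
s [341.4 244.7] 0.58 0.064 0.05599822188890042 -0.015171372546724479
s [341.4 244.7] 0.58 0.031 0.07260900229049357 0.009375273641918714
t [341.1 218.1] 0.87 0.064 0.056695975349450145 -0.0023396590030282183
t [341.1 218.1] 0.87 0.031 0.06252815717820272 -0.000468077806024643
[81 80 81 82 81 81 81 80 81 82 90 89 71 69 79 81 81 81 81 81] 31.05
```

```bash
python3 -c "
from workcell import bot
print(bot.job_done())"
```

```text
the job is handed in; nothing more can be done
None
```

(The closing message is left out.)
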